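Index the filter wheel to blue and close its case

TASK

Turn the filter wheel in the open grey case until the blue filter clicks into place at the orange pointer, and let go of it. Then close the case: fold the small white inner flap down flat first, and after that the large blue outer flap down flat over it, without disturbing the things lying around.

Things in the scene. Friction and masses are not known exactly. Their poses are not given: they have to be found in the camera images.
- case: Open-topped grey instrument case, 220 x 220 mm, 95 mm high, walls 6 mm, fixed to the bench; the filter wheel is inside. Origin: centre of its underside, on the bench. Its x axis points from the wheel's axis to the orange pointer; its y axis points to the wall that carries the white inner flap; z up.
- wheel (a joint): Angle of the filter wheel about its vertical axis, rad, counter-clockwise positive seen from above; 0 = blue filter at the orange pointer. Six click positions 1.047 rad apart, 0 among them; let go, the wheel is pulled into the nearest (about 0.1 N m to get over a click). Found one or two positions away, on the positive side; end stops at +-2.8.
- wheel_grip (a point): Point on the wheel's vertical axis, 70 mm above the bench, in the middle of the wheel's upright aluminium bar grip: 64 mm long, 14 mm thick, from 45 to 85 mm above the bench. The bar lies along this point's x axis, which also points to the blue filter; pinch it across its y axis and turn.
- blue_filter (a point): Centre of the blue filter's upper face, 50 mm from the wheel's axis, 46 mm above the bench. The wheel is a dark disc, 140 mm across, its top 45 mm above the bench, with six 26 mm filters: counter-clockwise blue, yellow, red, white, green, black.
- pointer (a point): Tip of the fixed orange pointer at the middle of the case's +x wall (an orange strip marks it on the rim and outside too), just outside the wheel's rim, 72 mm from the wheel's axis, 50 mm above the bench.
- inner_flap (a joint): Angle of the white inner flap, rad: 0 = closed, flat over the case; about 1.57 = standing upright; up to 2.3 = leaning outward. A stiff hinge: it stays where it is left. Plate 204 mm wide along the hinge, 85 mm long from hinge to free edge, 4 mm thick; a push of about 1 N at the free edge moves it.
- inner_flap_hinge (a point): Middle of the white flap's hinge line, on the case's +y wall (in the case's frame 104 mm from its centre), about 93 mm above the bench; the hinge runs along the case's x axis.
- inner_flap_edge (a point): Middle of the white flap's free edge, marked with a red tab, 85 mm from its hinge.
- outer_flap (a joint): Angle of the blue outer flap, rad: 0 = closed, flat over the case and over the white flap's edge; about 1.57 = standing upright; up to 2.3 = leaning outward. A stiff hinge: it stays where it is left. Plate 216 mm wide along the hinge, 150 mm long from hinge to free edge, 4 mm thick; a push of about 1 N at the free edge moves it.
- outer_flap_hinge (a point): Middle of the blue flap's hinge line, on the case's -y wall (in the case's frame 110 mm from its centre), 97 mm above the bench; the hinge runs along the case's x axis.
- outer_flap_edge (a point): Middle of the blue flap's free edge, marked with a white tab, 150 mm from its hinge.
- bottle: White plastic bottle with blue cap, 56 mm across, 130 mm high, standing loose on the bench; to be left alone. Origin: centre of its underside.
- screwdriver: Red-handled screwdriver, 180 mm long, lying loose on the bench; to be left alone. Origin near its middle, underside; x axis along it towards the tip.
- module: Black electronics module, 90 x 60 x 30 mm, with a metal plate on top, loose on the bench; to be left alone. Origin: centre of its underside.

How it is judged:
By the outcome, as a careful person would: the job done as asked, in the order asked, and still so for the second after the job is handed in, with the robot touching nothing.
It also fails if it takes over 69 s, if anything falls off the work surface, if the arm or the gripper's body presses on something with over 40 N, if the wrist force passes 120 N, or if a joint passes its speed limit or range.

ROBOT

A 7-joint arm with a two-finger parallel gripper is mounted at the origin on the work surface. World frame = base frame: x ahead of the robot, y to its left, z up, the work surface at z = 0. Lengths are in m, angles in rad, forces in N, time in s.
With the tool pointing down it reaches from about 0.4 to 0.75 m from the base axis. Payload 19.5 kg.
Tool frame: the origin (TCP) lies at the very end of the fingers, on their centre line; the grasp point (between the pads) lies behind it (arm.tcp_to_grasp is the z of the grasp point in the tool frame, in m); z points along the fingers, y is the line along which they close (so a half turn about z gives the same grasp; the last joint's range is limited). The gripper opens to 85 mm and grips with 20 to 120 N. Pads are 22 mm wide; open, the fingers measure 114 mm over their backs; the gripper's body (76 mm by 85 mm) begins 54 mm behind the grasp point. The pads swing forward as they close: fully open they stand 13 mm farther back than shut.
Start: joints at [-1.157, 0.707, -0.028, 1.485, 0.022, 0.951, -0.075], TCP at [0.253, 0.516, 0.231] pointing down, gripper open.
Joint ranges: [-2.71, 2.71], [-0.32, 2.16], [-1.57, 1.52], [0, 2.45], [-1.46, 4.6], [0, 2.02], [-2.83, 2.83]. Speed limits (rad/s): [1.89, 1.89, 2.57, 2.57, 3.01, 3.01, 3.01].

INTERFACE

Orientations are given as [roll, pitch, yaw] about the fixed x, y, z axes, in that order (R = Rz(yaw) Ry(pitch) Rx(roll)).
In Python, from plant import monitor, cams, workorder, finder, arm gives the robot as it stands.
- The arm moves only by the tool apply_moves, never from a script. Its argument "increments" is a list of rows, each a list of 7 numbers: the shift along the tool's x, y, z in units of 0.3 m (1.0 is 0.3 m), then the turn, a rotation vector about the tool's x, y, z in units of 60 degrees (1.0 is 60 degrees), then the opening, from -1 (shut) to 1 (fully open). In form: [[tx, ty, tz, ax, ay, az, jaw], ...]. A call has exactly 10 rows; each row is the pose to reach, as a shift and turn from the pose commanded when the call began, along the tool's axes at that moment; what a row does not reach only later rows make up. A row lasts 1/10 s, in which the tool goes at most 50 mm and 8.59 degrees, less where a joint would pass 70% of its speed; a pose out of reach is approached as far as the arm can. A call with a number of a shift or a turn outside -1 to 1 is refused whole. A call with a gripper value outside its range is refused whole. The fingers move at their own pace and stop on an object; "grip_force" is the grip in N (left out, the last holds). Time passes only in rows, so rows that repeat a pose let the fingers close, or fill a call up. It gives the time, the measured TCP pose, the force, the opening and the grip force at its end, in the units of the state.
- monitor.state(): the state, without advancing time (a new reading comes with each control period).
- cams.read_camera(name): name is "scene" or "top" or "wrist"; returns (picture, depth): 420x560x3 uint8, blue, green, red; 420x560 float32, m along the optical axis (not along the pixel's ray), 0 where there is no reading.
- cams.calibration(name): a dict with "intrinsics" (3x3 intrinsics, pixels), "world_from_camera" (4x4, takes a point from camera to world coordinates). Camera axes: x right, y up, looking along -z (the intrinsics and any distortion apply to the point x, -y, -z); pixel columns grow to the right and rows downward; lengths in m; the calibration is good to about 2 mm. A picture is of the moment at which its call begins: read the wrist's pose just before it. calibration takes no time and is no camera call; for the wrist camera it gives the pose at the moment of the call.
- workorder.job_done(): hands the job in; it is judged then, once.
Trained networks look in the newest picture that a camera, given by its name, has taken for a name from the list of things; names that differ only in an ending like _2 or _b are one class to them, and where a whole thing is asked for, a point or a joint stands for the part that bears it (a point fixed in the world has none). Each returns a list of dicts, best first, with "p" (0 to 1); they miss things now and then, are a little off and sometimes report something else, mostly with a low value. They report only what shows in the picture. A call takes as long as a camera call.
- finder.recognise(camera, thing): "extent" ([left, top, right, bottom] as shares, 0 to 1, of the picture: columns of its width, rows of its height, round what is visible of it).
- finder.place_of(camera, thing): "centre" ([column, row] as shares, 0 to 1, of the picture: columns of its width, rows of its height: a listed point, or the origin of a listed thing).
The state is a dict: "time": time; "joint_pos": joint angles; "joint_vel": joint speeds; "effort": joint torques, N m; "position": TCP position; "tcp_rot": TCP orientation; "force": force on the tool from outside, world axes, zero at the start; "torque": the same for the moment, N m; "grip_width": finger opening in m; "gripper_force": force on a finger pad.
Only numpy, scipy, OpenCV 4.12 (cv2) and the standard library are available. Lean on these libraries where they do the work, as an engineer would, in place of code of your own. Each camera call takes 0.05 s, during which the arm holds its last target. There are 200 camera calls.

## Working session

There is one attempt and no reset: what is moved stays moved. The work goes in short steps, Python scripts to look and compute and a tool call to move; the robot and the scene stay as the last step left them, time stands still between calls to the robot, and variables do not carry over. Pictures are saved under pics/ and viewed, at most 10 in all, crops included, and the job is handed in when it is done.

Besides the shell and the picture viewer there is one more tool, called after "Emit:" as a command line: name --pt "numbers of a row" for each row, then --argument value for the rest. apply_moves: Moves the arm, as the interface text tells. Shifts and turns lie within -1 to 1; 1 stands for 0.3 m of shift or 60 degrees of turn. Its arguments: {"type":"object","properties":{"increments":{"type":"array","items":{"type":"array","items":{"type":"number","minimum":-1,"maximum":1}}},"grip_force":{"type":"number"}},"required":["increments"]}

```bash
mkdir -p pics; ls; cat > h.py <<'E'
import numpy as np, cv2
from plant import monitor, cams, workorder, finder, arm
def toworld(cam,u,v,d,c=None):
    c=c or cams.calibration(cam); K=np.array(c["intrinsics"]); T=np.array(c["world_from_camera"])
    p=np.array([(u-K[0,2])/K[0,0]*d, -(v-K[1,2])/K[1,1]*d, -d, 1]); return (T@p)[:3]
def onplane(cam,u,v,z,c=None):
    c=c or cams.calibration(cam); a=toworld(cam,u,v,1.,c); o=np.array(c["world_from_camera"])[:3,3]
    return o+(a-o)*(z-o[2])/(a[2]-o[2])
E
python3 - <<'E'
from h import *
print(arm.tcp_to_grasp, [x for x in dir(arm) if x[0]!='_'], cams.calibration("top").keys())
zs=dict(wheel_grip=.07,blue_filter=.046,pointer=.05,inner_flap_hinge=.093,inner_flap_edge=None,outer_flap_hinge=.097,outer_flap_edge=None,case=0,bottle=0,screwdriver=0,module=0)
for cam in ("scene","top"):
    im,d=cams.read_camera(cam); cv2.imwrite(f"pics/{cam}0.png",im); np.save(cam+"0d.npy",d)
    for n,z in zs.items():
        r=finder.place_of(cam,n)
        if not r: print(cam,n,None); continue
        u,v=r[0]["centre"][0]*560,r[0]["centre"][1]*420
        dd=d[min(419,int(v)),min(559,int(u))]
        print(cam,n,round(r[0]["p"],2),(round(u),round(v)),toworld(cam,u,v,dd).round(3), None if z is None else onplane(cam,u,v,z).round(3))
s=monitor.state(); print(s)
E
```

```text
pics
-0.0187 ['Unreachable', 'tcp_to_grasp'] dict_keys(['intrinsics', 'world_from_camera'])
scene wheel_grip 0.7 (296, 230) [ 0.547 -0.037  0.082] [ 0.544 -0.03   0.07 ]
scene blue_filter 0.59 (310, 220) [0.553 0.04  0.043] [0.554 0.038 0.046]
scene pointer 0.69 (319, 237) [0.607 0.001 0.044] [ 0.608 -0.002  0.05 ]
scene inner_flap_hinge 0.87 (301, 197) [0.498 0.07  0.088] [0.5   0.067 0.093]
scene inner_flap_edge 0.74 (305, 175) [ 0.431  0.22  -0.002] None
scene outer_flap_hinge 0.9 (291, 257) [ 0.589 -0.135  0.114] [ 0.585 -0.128  0.097]
scene outer_flap_edge 0.98 (289, 239) [ 0.532 -0.054  0.043] None
scene case 0.77 (294, 241) [ 0.55 -0.05  0.04] [ 0.539 -0.03   0.   ]
scene bottle 0.83 (296, 143) [0.331 0.322 0.012] [0.325 0.332 0.   ]
scene screwdriver None
scene module 0.97 (352, 154) [0.536 0.368 0.033] [0.527 0.398 0.   ]
top wheel_grip 0.69 (267, 179) [ 0.535 -0.016  0.061] [ 0.532 -0.016  0.07 ]
top blue_filter 0.96 (249, 179) [0.544 0.031 0.047] [0.544 0.031 0.046]
top pointer 0.72 (256, 154) [0.611 0.007 0.048] [0.61  0.007 0.05 ]
top inner_flap_hinge 0.6 (231, 191) [0.4
[... 521 characters left out ...]
]
{'time': 1.2, 'joint_pos': array([-1.15672099,  0.70652634, -0.02759987,  1.48455664,  0.02199233,
        0.95088847, -0.07549261]), 'joint_vel': array([ 0.00103712,  0.00048129, -0.00034283, -0.00196676, -0.000399  ,
        0.00033362,  0.00111556]), 'effort': array([-7.55689471e-04, -8.82960677e+01,  1.23394176e+00, -2.36392933e+01,
        1.71111769e-02,  1.49006763e-03,  1.67732026e-05]), 'position': array([0.25308402, 0.51630285, 0.23126309]), 'tcp_rot': array([-3.14151544e+00, -1.18126486e-05,  2.68579940e+00]), 'force': array([-0.40446186,  0.30671571,  0.08617718]), 'torque': array([ 0.02335552, -0.04149363,  0.00305368]), 'gripper_force': 0.0, 'grip_width': 0.08528921835555672}
```

View pics/scene0.png

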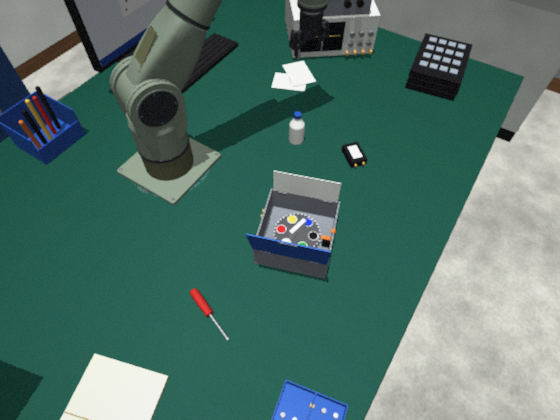

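View pics/top0.png

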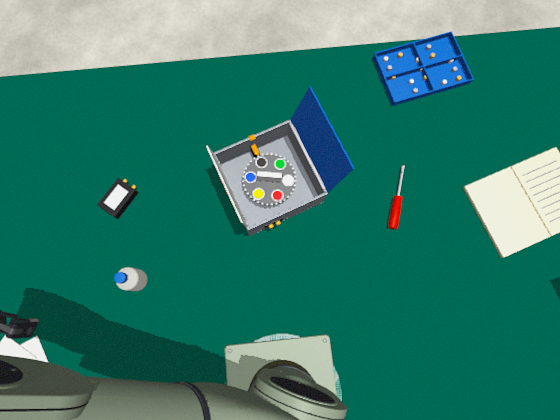

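The scene view shows the case at about (297,230), with the white flap upright behind it and the blue flap in front. The top view shows the wheel at (268,180), blue filter at (250,177), pointer at (255,148) and blue flap leaning outward at the right. I'll refine the geometry from the depth image.

```bash
python3 - <<'E'
from h import *
d=np.load("top0d.npy"); c=cams.calibration("top"); im=cv2.imread("pics/top0.png")
v,u=np.mgrid[0:420,0:560]; K=np.array(c["intrinsics"]); T=np.array(c["world_from_camera"])
P=np.stack([(u-K[0,2])/K[0,0]*d,-(v-K[1,2])/K[1,1]*d,-d,np.ones_like(d)],-1)@T.T
P=P[...,:3]; print("cam",T[:3,3].round(3))
C=np.array([.543,-.022]); a=.385
for it in range(1):
    X=np.array([np.cos(a),np.sin(a)]);Y=np.array([-X[1],X[0]])
L=np.stack([(P[...,:2]-C)@X,(P[...,:2]-C)@Y,P[...,2]],-1); ok=d>0
bar=ok&(np.hypot(L[...,0],L[...,1])<.045)&(L[...,2]>.074)&(L[...,2]<.095)
p=P[bar]; m=p.mean(0); (cc,sz,ang)=cv2.minAreaRect((p[:,:2]*1000).astype(np.float32))
print("bar",len(p),m.round(4),cc,sz,ang)
b=ok&(im[...,0]>120)&(im[...,2]<90)&(np.hypot(L[...,0],L[...,1])<.075)&(L[...,2]<.055)&(L[...,2]>.03)
print("blue filt",b.sum(),P[b].mean(0).round(4))
# rim -x,+x walls and -y,+y
for n,msk in dict(px=(abs(L[...,1])<.09)&(L[...,0]>.09)&(L[...,0]<.13),mx=(abs(L[...,1])<.09)&(L[...,0]<-.09)&(L[...,0]>-.13)).items():
    q=ok&msk&(abs(L[...,2]-.095)<.006); l=L[q]; print(n,len(l),np.polyfit(l[:,1],l[:,0],1).round(4))
for n,msk in dict(outer=(L[...,1]<-.115)&(L[...,1]>-.25)&(abs(L[...,0])<.12)&(L[...,2]>.12),inner=(L[...,1]>.08)&(L[...,1]<.17)&(abs(L[...,0])<.1)&(L[...,2]>.105)).items():
    l=L[ok&msk]; print(n,len(l),"z(y) fit y=",np.polyfit(l[:,2],l[:,1],1).round(3),"zmax",np.percentile(l[:,2],[50,98]).round(3),"y at top",l[l[:,2]>np.percentile(l[:,2],90),1].mean().round(3), "x range",np.percentile(l[:,0],[1,99]).round(3))
E
```

```text
cam [0.231 0.012 1.096]
bar 152 [ 0.5397 -0.0217  0.0826] (540.4852905273438, -22.171123504638672) (62.77561950683594, 14.978907585144043) 78.6268081665039
blue filt 54 [0.5511 0.0276 0.045 ]
px 191 [0.0505 0.1041]
mx 190 [ 0.051  -0.1096]
outer 2557 z(y) fit y= [-0.275 -0.084] zmax [0.188 0.238] y at top -0.15 x range [-0.115  0.096]
inner 374 z(y) fit y= [0.153 0.089] zmax [0.161 0.175] y at top 0.116 x range [-0.098  0.098]
```

Emit:
apply_moves --pt "-0.15 -0.1 -0.1 0 0 0.1 1" --pt "-0.3 -0.22 -0.1 0 0 0.2 1" --pt "-0.45 -0.33 -0.1 0 0 0.3 1" --pt "-0.6 -0.43 -0.1 0 0 0.45 1" --pt "-0.75 -0.54 -0.1 0 0 0.6 1" --pt "-0.82 -0.6 -0.1 0 0 0.65 1" --pt "-0.9 -0.65 -0.1 0 0 0.75 1" --pt "-0.95 -0.7 -0.1 0 0 0.85 1" --pt "-0.95 -0.7 -0.1 0 0 0.9 1" --pt "-0.95 -0.7 -0.1 0 0 0.9 1"

```text
time: 2.2
position: [0.4167, 0.202, 0.2613]
tcp_rot: [3.142, 0.0, 1.741]
force: [0.0, 0.7, -0.0]
grip_width: 0.0856
gripper_force: 0.0
```

```bash
cat >> h.py <<'E'
from scipy.spatial.transform import Rotation as Ro
C=np.array([.540,-.0225]); A=np.radians(19.0)
X=np.array([np.cos(A),np.sin(A)]); Y=np.array([-X[1],X[0]])
def inc(p,yawdeg,ref=None):
    "increment from the current (or ref (pos,rpy)) pose to p, tool down with yaw"
    s=monitor.state(); pos,rpy=ref or (s["position"],s["tcp_rot"])
    R=Ro.from_euler("xyz",rpy); G=Ro.from_euler("xyz",[np.pi,0,np.radians(yawdeg)])
    return np.r_[R.inv().apply(np.array(p)-pos)/.3,(R.inv()*G).as_rotvec()/np.radians(60)].round(3)
def cw(x,y,z): return np.r_[C+x*X+y*Y,z]
E
python3 - <<'E'
from h import *
s=monitor.state(); print(s["time"],s["position"],s["tcp_rot"],inc([.54,-.022,.25],78.8),inc([.54,-.022,.053],78.8))
E
```

```text
2.2 [0.41669416 0.20198835 0.26133495] [3.14155326e+00 5.68800438e-05 1.74149597e+00] [-0.806  0.278  0.038  0.     0.     0.35 ] [-0.806  0.278  0.695  0.     0.     0.35 ]
```

Emit:
apply_moves --pt "-0.15 0.05 0.04 0 0 0.1 1" --pt "-0.3 0.1 0.04 0 0 0.2 1" --pt "-0.45 0.15 0.04 0 0 0.3 1" --pt "-0.6 0.2 0.04 0 0 0.35 1" --pt "-0.72 0.25 0.04 0 0 0.35 1" --pt "-0.806 0.278 0.04 0 0 0.35 1" --pt "-0.806 0.278 0.04 0 0 0.35 1" --pt "-0.806 0.278 0.04 0 0 0.35 1" --pt "-0.806 0.278 0.04 0 0 0.35 1" --pt "-0.806 0.278 0.04 0 0 0.35 1"

```text
time: 3.2
position: [0.5401, -0.0206, 0.2494]
tcp_rot: [-3.142, -0.0, 1.379]
force: [-0.7, -0.6, 0.4]
grip_width: 0.0853
gripper_force: 0.0
```

```bash
python3 - <<'E'
from h import *
s=monitor.state(); print(s["time"],s["position"],s["tcp_rot"],s["joint_pos"].round(2),inc([.54,-.022,.053],78.8))
im,d=cams.read_camera("wrist"); cv2.imwrite("pics/w1.png",im)
for n,z in (("wheel_grip",.07),("blue_filter",.046),("pointer",.05)):
    for r in finder.place_of("wrist",n)[:1]:
        u,v=r["centre"][0]*560,r["centre"][1]*420; print(n,round(r["p"],2),round(u),round(v),onplane("wrist",u,v,z).round(4))
E
```

```text
3.2 [ 0.54005435 -0.02056189  0.24940985] [-3.14150658e+00 -2.40871042e-04  1.37884643e+00] [-0.17  0.65  0.28  1.59 -0.21  0.93 -0.01] [-0.005  0.001  0.655 -0.    -0.     0.003]
wheel_grip 0.95 286 194 [ 0.5465 -0.026   0.07  ]
blue_filter 0.89 283 142 [0.5535 0.025  0.046 ]
pointer 0.83 339 157 [ 0.6094 -0.0022  0.05  ]
```

View pics/w1.png

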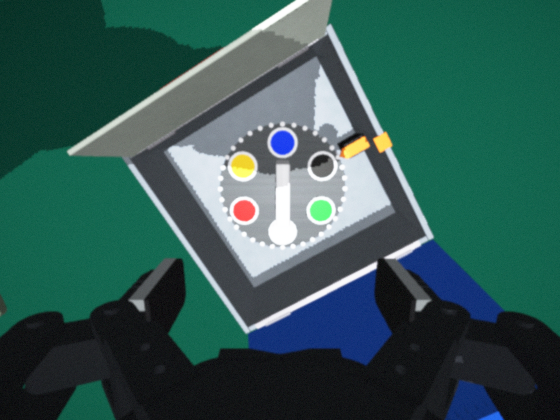

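Wrist view: the bar is vertical at column 282, aligned with the open fingers, with blue at (283,142) and the pointer at (355,147). That is one click away (60°), so I'll descend and grip.

Emit:
apply_moves --pt "-0.005 0.005 0.1 0 0 0 1" --pt "-0.005 0.005 0.22 0 0 0 1" --pt "-0.005 0.005 0.34 0 0 0 1" --pt "-0.005 0.005 0.45 0 0 0 1" --pt "-0.005 0.005 0.54 0 0 0 1" --pt "-0.005 0.005 0.6 0 0 0 1" --pt "-0.005 0.005 0.645 0 0 0 1" --pt "-0.005 0.005 0.645 0 0 0 1" --pt "-0.005 0.005 0.645 0 0 0 1" --pt "-0.005 0.005 0.645 0 0 0 0.3" --grip_force 25

```text
time: 4.4
position: [0.5419, -0.0234, 0.0568]
tcp_rot: [3.14, -0.0, 1.377]
force: [-0.5, 0.1, 1.2]
grip_width: 0.0734
gripper_force: 0.0
```

Emit:
apply_moves --pt "0 0 0 0 0 0 0" --pt "0 0 0 0 0 0 -0.3" --pt "0 0 0 0 0 0 -0.6" --pt "0 0 0 0 0 0 -1" --pt "0 0 0 0 0 0 -1" --pt "0 0 0 0 0 0 -1" --pt "0 0 0 0 0 0 -1" --pt "0 0 0 0 0 0 -1" --pt "0 0 0 0 0 0 -1" --pt "0 0 0 0 0 0 -1"

```text
time: 5.4
position: [0.5422, -0.0236, 0.0561]
tcp_rot: [3.14, 0.0, 1.377]
force: [5.5, -1.5, 2.4]
grip_width: 0.0133
gripper_force: 29.0
```

Emit:
apply_moves --pt "0 0.002 0 0 0 0.1 -1" --pt "0 0.002 0 0 0 0.22 -1" --pt "0 0.002 0 0 0 0.34 -1" --pt "0 0.002 0 0 0 0.46 -1" --pt "0 0.002 0 0 0 0.58 -1" --pt "0 0.002 0 0 0 0.7 -1" --pt "0 0.002 0 0 0 0.82 -1" --pt "0 0.002 0 0 0 0.92 -1" --pt "0 0.002 0 0 0 1.0 -1" --pt "0 0.002 0 0 0 1.0 -1"

```text
time: 6.4
position: [0.5416, -0.023, 0.056]
tcp_rot: [-3.141, 0.001, 0.327]
force: [-3.0, 2.4, 9.5]
grip_width: 0.0135
gripper_force: 30.2
```

```bash
python3 - <<'E'
from h import *
s=monitor.state(); print(s["time"],s["position"],np.degrees(s["tcp_rot"]),s["force"],s["torque"],s["joint_pos"].round(2))
E
```

```text
6.4 [ 0.54163145 -0.02299309  0.05604261] [-1.79950650e+02  2.93700857e-02  1.87201940e+01] [-3.03174992  2.35857832  9.54075294] [0.62958985 0.67260102 0.02763316] [-0.23  0.97  0.42  1.78 -0.71  0.55 -0.6 ]
```

Rotated. Now release and rise.

Emit:
apply_moves --pt "0 0 0 0 0 0 -0.5" --pt "0 0 0 0 0 0 0" --pt "0 0 0 0 0 0 0.5" --pt "0 0 0 0 0 0 0.7" --pt "0 0 0 0 0 0 0.7" --pt "0 0 0 0 0 0 0.7" --pt "0 0 0 0 0 0 0.7" --pt "0 0 -0.1 0 0 0 0.7" --pt "0 0 -0.2 0 0 0 0.7" --pt "0 0 -0.35 0 0 0 0.7"

```text
time: 7.4
position: [0.5412, -0.0235, 0.1609]
tcp_rot: [-3.141, 0.003, 0.329]
force: [1.1, 0.9, 0.0]
grip_width: 0.0725
gripper_force: 0.0
```

Emit:
apply_moves --pt "0 0 -0.1 0 0 0 0.7" --pt "0 0 -0.2 0 0 0 0.7" --pt "0 0 -0.3 0 0 0 0" --pt "0 0 -0.35 0 0 -0.15 -1" --pt "0 0 -0.35 0 0 -0.3 -1" --pt "0 0 -0.35 0 0 -0.45 -1" --pt "0 0 -0.35 0 0 -0.6 -1" --pt "0 0 -0.35 0 0 -0.75 -1" --pt "0 0 -0.35 0 0 -0.9 -1" --pt "0 0 -0.35 0 0 -0.9 -1"

```text
time: 8.4
position: [0.5419, -0.0236, 0.2659]
tcp_rot: [3.142, -0.0, 1.278]
force: [0.4, 0.3, -0.3]
grip_width: -0.0002
gripper_force: 0.0
```

```bash
python3 - <<'E'
from h import *
s=monitor.state(); print(s["time"],s["position"],np.degrees(s["tcp_rot"]),s["grip_width"],s["joint_pos"].round(2))
im,d=cams.read_camera("wrist"); cv2.imwrite("pics/w2.png",im)
pts={}
for n,z in (("wheel_grip",.07),("blue_filter",.046),("pointer",.05),("inner_flap_hinge",.093),("inner_flap_edge",.177)):
    for r in finder.place_of("wrist",n)[:1]:
        u,v=r["centre"][0]*560,r["centre"][1]*420; q=onplane("wrist",u,v,z); print(n,round(r["p"],2),round(u),round(v),q.round(4), "local",((q[:2]-C)@X).round(4),((q[:2]-C)@Y).round(4))
for z in (.26,): print(inc(cw(0,.16,z),109),inc(cw(0,.16,.16),109))
E
```

```text
8.4 [ 0.54189814 -0.02364353  0.26588883] [ 1.79999560e+02 -4.07310669e-03  7.32136780e+01] -0.0001614367228452434 [-0.21  0.65  0.38  1.56 -0.27  0.99 -0.05]
wheel_grip 0.96 282 187 [ 0.5446 -0.0239  0.07  ] local 0.0039 -0.0028
blue_filter 0.8 317 158 [ 0.5916 -0.0077  0.046 ] local 0.0536 -0.0028
pointer 0.59 331 148 [ 0.6092 -0.0018  0.05  ] local 0.0722 -0.0029
inner_flap_hinge 0.83 213 104 [0.5077 0.0756 0.093 ] local 0.0014 0.1033
inner_flap_edge 0.58 179 79 [0.5054 0.0878 0.177 ] local 0.0032 0.1155
[ 0.432 -0.322  0.019 -0.     0.    -0.603] [ 0.432 -0.322  0.352 -0.     0.    -0.603]
```

View pics/w2.png

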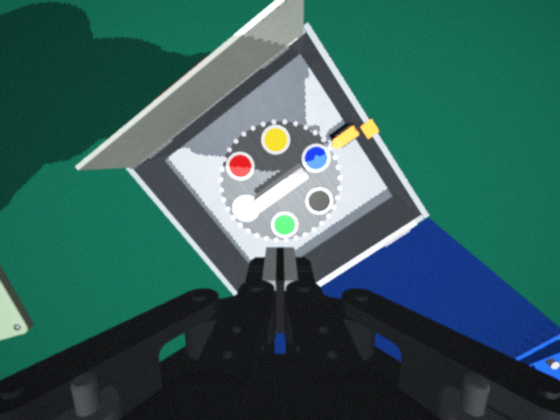

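Wrist view: the blue filter at (317,158) now sits on the line to the pointer tip at (340,140), as wanted. Next is the white flap. I'll go behind it with shut fingers.

Emit:
apply_moves --pt "0.08 -0.06 0.02 0 0 -0.12 -1" --pt "0.2 -0.15 0.02 0 0 -0.25 -1" --pt "0.32 -0.24 0.02 0 0 -0.37 -1" --pt "0.432 -0.322 0.02 0 0 -0.5 -1" --pt "0.432 -0.322 0.02 0 0 -0.603 -1" --pt "0.432 -0.322 0.1 0 0 -0.603 -1" --pt "0.432 -0.322 0.2 0 0 -0.603 -1" --pt "0.432 -0.322 0.3 0 0 -0.603 -1" --pt "0.432 -0.322 0.352 0 0 -0.603 -1" --pt "0.432 -0.322 0.352 0 0 -0.603 -1"

```text
time: 9.7
position: [0.4871, 0.1286, 0.1586]
tcp_rot: [-3.138, 0.0, 1.903]
force: [0.0, 0.0, 0.7]
grip_width: 0.0001
gripper_force: 0.0
```

```bash
cat >> h.py <<'E'
def arc(hy,hz,sgn,r,degs,front=.011,pen=0.):
    "TCP (local y,z) with the lower front corner of the fingers on the flap's outer face"
    out=[]
    for t in np.radians(degs):
        out.append((hy+sgn*(-r*np.cos(t)+(.002-pen)*np.sin(t)+front), hz+r*np.sin(t)+(.002-pen)*np.cos(t)))
    return out
E
python3 - <<'E'
from h import *
s=monitor.state(); print(s["time"],s["position"],np.degrees(s["tcp_rot"]),s["force"],((s["position"][:2]-C)@Y),s["joint_pos"].round(2))
for t,(y,z) in zip(range(100,-1,-10),arc(.104,.093,1,.070,range(100,-1,-10))): print(t,round(y,4),round(z,4),inc(cw(0,y,z),109))
E
```

```text
9.7 [0.48705905 0.12855575 0.15864143] [-1.79819526e+02  1.13015861e-02  1.09019120e+02] [0.0262557  0.0043492  0.67866027] 0.1600619075658774 [-0.41  0.72  0.16  1.83 -0.19  0.6   0.2 ]
100 0.1291 0.1616 [-0.103  0.003 -0.01  -0.003  0.     0.   ]
90 0.117 0.163 [-0.144  0.003 -0.015 -0.003  0.     0.   ]
80 0.1048 0.1623 [-0.184  0.003 -0.012 -0.003  0.     0.   ]
70 0.0929 0.1595 [-0.224  0.003 -0.003 -0.003  0.     0.   ]
60 0.0817 0.1546 [-0.261  0.003  0.013 -0.003  0.     0.   ]
50 0.0715 0.1479 [-0.295  0.003  0.036 -0.003  0.     0.   ]
40 0.0627 0.1395 [-0.325  0.003  0.064 -0.003  0.     0.   ]
30 0.0554 0.1297 [-0.349  0.003  0.096 -0.003  0.     0.   ]
20 0.0499 0.1188 [-0.367  0.003  0.133 -0.003  0.     0.   ]
10 0.0464 0.1071 [-0.379  0.003  0.172 -0.003  0.     0.   ]
0 0.045 0.095 [-0.383  0.003  0.212 -0.003  0.     0.   ]
```

Emit:
apply_moves --pt "-0.05 0 0 0 0 0 -1" --pt "-0.08 0 -0.01 0 0 0 -1" --pt "-0.103 0 -0.01 0 0 0 -1" --pt "-0.144 0 -0.015 0 0 0 -1" --pt "-0.184 0 -0.012 0 0 0 -1" --pt "-0.224 0 -0.003 0 0 0 -1" --pt "-0.261 0 0.013 0 0 0 -1" --pt "-0.295 0 0.036 0 0 0 -1" --pt "-0.325 0 0.064 0 0 0 -1" --pt "-0.325 0 0.064 0 0 0 -1"

```text
time: 10.7
position: [0.5194, 0.0352, 0.1397]
tcp_rot: [-3.14, 0.0, 1.902]
force: [0.9, 0.2, 1.2]
grip_width: -0.0001
gripper_force: 0.0
```

```bash
python3 - <<'E'
from h import *
s=monitor.state(); print(s["time"],s["position"],s["force"],(s["position"][:2]-C)@Y)
im,d=cams.read_camera("scene"); cv2.imwrite("pics/s3.png",cv2.resize(im[120:300,200:420],None,fx=3,fy=3))
for t,(y,z) in zip(range(40,-1,-10),arc(.104,.093,1,.070,range(40,-1,-10))): print(t,inc(cw(0,y,z),109))
E
```

```text
10.7 [0.51944457 0.03518854 0.13968933] [0.94926819 0.20567269 1.16348668] 0.0612377800677501
40 [ 0.002  0.001  0.002 -0.001 -0.     0.   ]
30 [-0.023  0.001  0.035 -0.001 -0.     0.   ]
20 [-0.041  0.001  0.071 -0.001 -0.     0.   ]
10 [-0.052  0.001  0.11  -0.001 -0.     0.   ]
0 [-0.057  0.002  0.151 -0.001 -0.     0.   ]
```

View pics/s3.png

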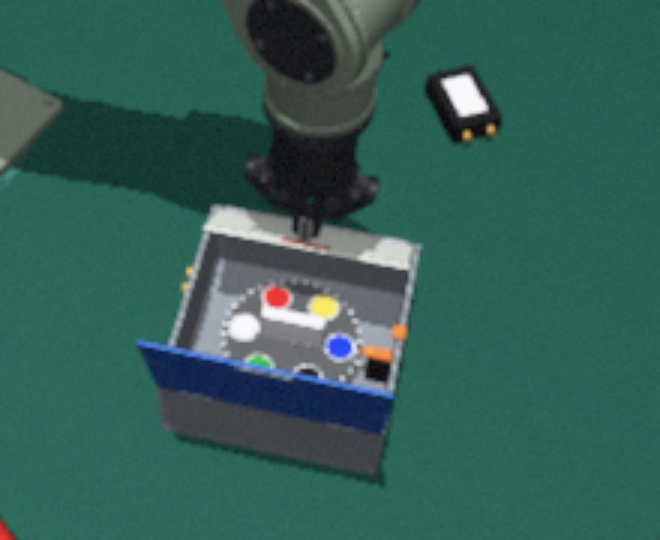

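The crop shows the white flap folded partway in, with the fingers at its red tab (305,240) and the blue filter still at the pointer (340,345)/(378,353). I'll continue the arc down.

Emit:
apply_moves --pt "-0.012 0 0.017 0 0 0 -1" --pt "-0.023 0 0.035 0 0 0 -1" --pt "-0.033 0 0.053 0 0 0 -1" --pt "-0.041 0 0.071 0 0 0 -1" --pt "-0.047 0 0.09 0 0 0 -1" --pt "-0.052 0 0.11 0 0 0 -1" --pt "-0.055 0 0.13 0 0 0 -1" --pt "-0.056 0 0.145 0 0 0 -1" --pt "-0.056 0 0.15 0 0 0 -1" --pt "-0.056 0 0.15 0 0 0 -1"

```text
time: 11.75
position: [0.525, 0.0209, 0.0958]
tcp_rot: [-3.141, -0.0, 1.904]
force: [0.4, -0.4, -0.8]
grip_width: -0.0001
gripper_force: 0.0
```

Emit:
apply_moves --pt "0 0 0.002 0 0 0 -1" --pt "0 0 0.004 0 0 0 -1" --pt "0 0 0.006 0 0 0 -1" --pt "0 0 0.006 0 0 0 -1" --pt "0 0 0.006 0 0 0 -1" --pt "0 0 0.006 0 0 0 -1" --pt "0 0 0.006 0 0 0 -1" --pt "0 0 0.006 0 0 0 -1" --pt "0 0 0.006 0 0 0 -1" --pt "0 0 0.006 0 0 0 -1"

```text
time: 12.75
position: [0.5252, 0.0208, 0.0945]
tcp_rot: [3.141, 0.0, 1.904]
force: [-1.6, 0.1, 6.2]
grip_width: 0.0003
gripper_force: 3.1
```

Emit:
apply_moves --pt "0 0 -0.08 0 0 0 -1" --pt "0 0 -0.2 0 0 0 -1" --pt "0 0 -0.35 0 0 0 -1" --pt "0 0 -0.5 0 0 0 -1" --pt "0 0 -0.62 0 0 0 -1" --pt "-0.1 0 -0.68 0 0 0 -1" --pt "-0.22 0 -0.68 0 0 0 -1" --pt "-0.36 0 -0.68 0 0 0 -1" --pt "-0.5 0 -0.68 0 0 0 -1" --pt "-0.6 0 -0.68 0 0 0 -1"

```text
time: 13.75
position: [0.5841, -0.1521, 0.2981]
tcp_rot: [-3.141, 0.001, 1.902]
force: [-0.5, 0.2, 0.9]
grip_width: 0.0003
gripper_force: 0.0
```

```bash
python3 - <<'E'
from h import *
s=monitor.state(); print(s["time"],s["position"],s["force"],(s["position"][:2]-C)@Y,s["joint_pos"].round(2))
c=cams.calibration("top"); im,d=cams.read_camera("top"); cv2.imwrite("pics/t4.png",cv2.resize(im[60:280,160:440],None,fx=2.5,fy=2.5))
v,u=np.mgrid[0:420,0:560]; K=np.array(c["intrinsics"]); T=np.array(c["world_from_camera"])
P=(np.stack([(u-K[0,2])/K[0,0]*d,-(v-K[1,2])/K[1,1]*d,-d,np.ones_like(d)],-1)@T.T)[...,:3]
L=np.stack([(P[...,:2]-C)@X,(P[...,:2]-C)@Y,P[...,2]],-1)
m=(d>0)&(abs(L[...,0])<.095)&(L[...,1]>.025)&(L[...,1]<.1)&(L[...,2]<.13); l=L[m]
print("inner",len(l),np.polyfit(l[:,1],l[:,2],1).round(4),np.percentile(l[:,2],[2,50,98]).round(4))
m=(d>0)&(abs(L[...,0])<.1)&(L[...,1]<-.115)&(L[...,1]>-.2)&(L[...,2]>.12)&(L[...,2]<.25); l=L[m]
print("outer",len(l),np.polyfit(l[:,2],l[:,1],1).round(4),np.percentile(l[:,2],[50,98]).round(3))
print("start",inc(cw(0,-.205,.31),109),inc(cw(0,-.205,.223),109))
E
```

```text
13.75 [ 0.58405378 -0.15214627  0.29814866] [-0.48656741  0.21087983  0.90486917] -0.13692546309801976 [ 0.13  0.7   0.16  1.26 -0.11  1.19  0.63]
inner 1354 [-0.0021  0.0928] [0.0892 0.0928 0.0967]
outer 27 [-0.2226 -0.0912] [0.134 0.152]
start [-0.213  0.006 -0.04  -0.002  0.003 -0.004] [-0.213  0.007  0.25  -0.002  0.003 -0.004]
```

View pics/t4.png

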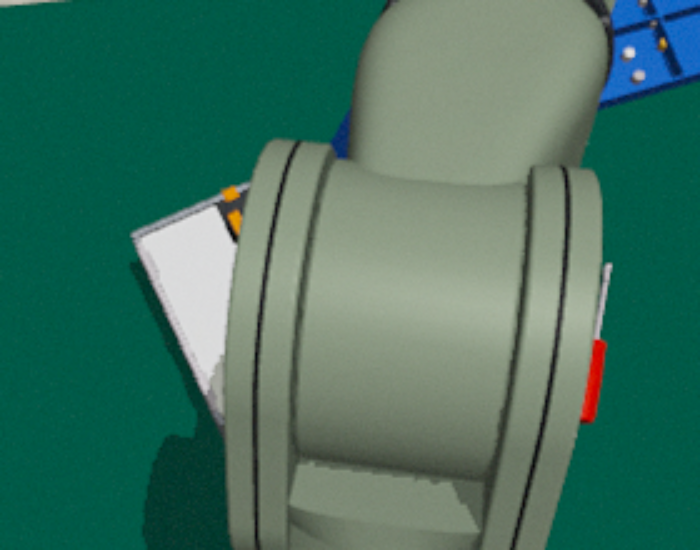

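The crop shows the white flap lying flat at the left (185,300), and depth slope of about 0 confirms it. Next I'll get behind the blue flap.

Emit:
apply_moves --pt "-0.08 0 -0.02 0 0 0 -1" --pt "-0.16 0 -0.02 0 0 0 -1" --pt "-0.22 0 -0.02 0 0 0 -1" --pt "-0.22 0 0.03 0 0 0 -1" --pt "-0.22 0 0.1 0 0 0 -1" --pt "-0.22 0 0.17 0 0 0 -1" --pt "-0.22 0 0.22 0 0 0 -1" --pt "-0.22 0 0.25 0 0 0 -1" --pt "-0.22 0 0.25 0 0 0 -1" --pt "-0.22 0 0.25 0 0 0 -1"

```text
time: 14.8
position: [0.6057, -0.2119, 0.2239]
tcp_rot: [3.141, 0.001, 1.904]
force: [-0.3, 0.3, -0.0]
grip_width: -0.0001
gripper_force: 0.0
```

```bash
python3 - <<'E'
from h import *
s=monitor.state(); print(s["time"],s["position"],s["force"],(s["position"][:2]-C)@Y,s["joint_pos"].round(2))
D=[105,98,91,84,77,70,63,56,49,42,35,28,21,14,7,0]
for t,(y,z) in zip(D,arc(-.110,.097,-1,.130,D)): print(t,round(y,3),round(z,3),inc(cw(0,y,z),109)[:3])
E
```

```text
14.8 [ 0.60569248 -0.21185113  0.22386443] [-0.25803914  0.28988133 -0.03693355] -0.20042238911756527 [ 0.22  0.83  0.15  1.22 -0.12  1.09  0.71]
105 -0.157 0.222 [ 0.146 -0.001  0.006]
98 -0.141 0.225 [ 0.198 -0.001 -0.005]
91 -0.125 0.227 [ 0.251 -0.001 -0.01 ]
84 -0.109 0.226 [ 0.303 -0.001 -0.009]
77 -0.094 0.224 [ 0.356 -0.001 -0.001]
70 -0.078 0.22 [ 0.407 -0.001  0.013]
63 -0.064 0.214 [ 0.456 -0.001  0.034]
56 -0.05 0.206 [ 0.502 -0.001  0.06 ]
49 -0.037 0.196 [ 0.544 -0.001  0.091]
42 -0.026 0.185 [ 0.582 -0.001  0.128]
35 -0.016 0.173 [ 0.616 -0.001  0.169]
28 -0.007 0.16 [ 0.644 -0.001  0.213]
21 -0.0 0.145 [ 0.667 -0.001  0.261]
14 0.005 0.13 [ 0.684 -0.001  0.311]
7 0.008 0.115 [ 0.694 -0.001  0.363]
0 0.009 0.099 [ 0.698 -0.001  0.416]
```

Emit:
apply_moves --pt "0.06 0 0 0 0 0 -1" --pt "0.11 0 0 0 0 0 -1" --pt "0.15 0 0 0 0 0 -1" --pt "0.2 0 -0.005 0 0 0 -1" --pt "0.25 0 -0.01 0 0 0 -1" --pt "0.303 0 -0.009 0 0 0 -1" --pt "0.356 0 0 0 0 0 -1" --pt "0.407 0 0.013 0 0 0 -1" --pt "0.456 0 0.034 0 0 0 -1" --pt "0.456 0 0.034 0 0 0 -1"

```text
time: 15.8
position: [0.5606, -0.0808, 0.2131]
tcp_rot: [3.142, -0.001, 1.906]
force: [0.1, -0.3, -0.1]
grip_width: -0.0002
gripper_force: 0.0
```

```bash
python3 - <<'E'
from h import *
s=monitor.state(); print(s["time"],s["position"],s["force"],(s["position"][:2]-C)@Y)
im,d=cams.read_camera("scene"); cv2.imwrite("pics/s5.png",cv2.resize(im[120:300,200:420],None,fx=3,fy=3))
D=[63,56,49,42,35,28,21,14,7,0]
for t,(y,z) in zip(D,arc(-.110,.097,-1,.130,D)): print(t,round(y,3),round(z,3),inc(cw(0,y,z),109)[:3])
E
```

```text
15.8 [ 0.56062492 -0.08075044  0.21314671] [ 0.12635887 -0.29854686 -0.05339359] -0.061791688071814066
63 -0.064 0.214 [-0.002 -0.001 -0.001]
56 -0.05 0.206 [ 0.044 -0.001  0.025]
49 -0.037 0.196 [ 0.087 -0.001  0.057]
42 -0.026 0.185 [ 0.125 -0.001  0.093]
35 -0.016 0.173 [ 0.158 -0.001  0.134]
28 -0.007 0.16 [ 0.187 -0.001  0.179]
21 -0.0 0.145 [ 0.209 -0.001  0.227]
14 0.005 0.13 [ 0.226 -0.001  0.277]
7 0.008 0.115 [ 0.237 -0.001  0.329]
0 0.009 0.099 [ 0.241 -0.001  0.382]
```

View pics/s5.png

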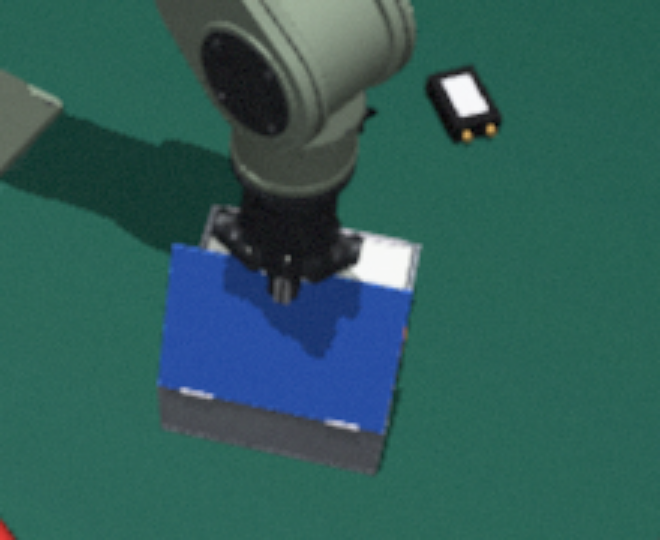

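The crop shows the blue flap swung well inward, with the fingers at (283,290) near its free edge. I'll continue down.

Emit:
apply_moves --pt "0.044 0 0.025 0 0 0 -1" --pt "0.087 0 0.057 0 0 0 -1" --pt "0.125 0 0.093 0 0 0 -1" --pt "0.158 0 0.134 0 0 0 -1" --pt "0.187 0 0.179 0 0 0 -1" --pt "0.209 0 0.227 0 0 0 -1" --pt "0.226 0 0.277 0 0 0 -1" --pt "0.237 0 0.329 0 0 0 -1" --pt "0.24 0 0.365 0 0 0 -1" --pt "0.24 0 0.378 0 0 0 -1"

```text
time: 16.85
position: [0.5374, -0.015, 0.099]
tcp_rot: [-3.141, 0.0, 1.903]
force: [-0.5, 0.4, 4.4]
grip_width: 0.0002
gripper_force: 2.2
```

Emit:
apply_moves --pt "0 0 0.002 0 0 0 -1" --pt "0 0 0.005 0 0 0 -1" --pt "0 0 0.008 0 0 0 -1" --pt "0 0 0.01 0 0 0 -1" --pt "0 0 0.01 0 0 0 -1" --pt "0 0 0.01 0 0 0 -1" --pt "0 0 0.01 0 0 0 -1" --pt "0 0 0.01 0 0 0 -1" --pt "0 0 0.01 0 0 0 -1" --pt "0 0 0.01 0 0 0 -1"

```text
time: 17.85
position: [0.5378, -0.015, 0.0986]
tcp_rot: [3.14, 0.001, 1.903]
force: [-8.5, -0.6, 33.0]
grip_width: -0.0
gripper_force: 16.8
```

Firm contact at the expected height. Now retreat up and toward the base side, then check.

Emit:
apply_moves --pt "0 0 -0.06 0 0 0 -1" --pt "0 0 -0.15 0 0 0 -1" --pt "0 0 -0.28 0 0 0 -1" --pt "0 0 -0.4 0 0 0 -1" --pt "0.12 0 -0.5 0 0 0 -1" --pt "0.26 0 -0.55 0 0 0 -1" --pt "0.4 0 -0.55 0 0 0 -1" --pt "0.54 0 -0.55 0 0 0 -1" --pt "0.66 0 -0.55 0 0 0 -1" --pt "0.72 0 -0.55 0 0 0 -1"

```text
time: 18.85
position: [0.4658, 0.1924, 0.2622]
tcp_rot: [3.141, -0.001, 1.906]
force: [0.8, -0.8, -0.1]
grip_width: -0.0001
gripper_force: 0.0
```

Emit:
apply_moves --pt "0.12 0 0 0 0 0 -1" --pt "0.25 0 0 0 0 0 -1" --pt "0.38 0 0 0 0 0 -1" --pt "0.5 0 0 0 0 0 -1" --pt "0.6 0 0 0 0 0 -1" --pt "0.66 0 0 0 0 0 -1" --pt "0.66 0 0 0 0 0 -1" --pt "0.66 0 0 0 0 0 -1" --pt "0.66 0 0 0 0 0 -1" --pt "0.66 0 0 0 0 0 -1"

```text
time: 19.85
position: [0.4027, 0.376, 0.2618]
tcp_rot: [3.141, 0.0, 1.902]
force: [-0.2, 0.4, 0.8]
grip_width: -0.0001
gripper_force: 0.0
```

```bash
python3 - <<'E'
from h import *
s=monitor.state(); print(s["time"],s["position"],s["force"])
c=cams.calibration("top"); im,d=cams.read_camera("top"); cv2.imwrite("pics/t6.png",im)
v,u=np.mgrid[0:420,0:560]; K=np.array(c["intrinsics"]); T=np.array(c["world_from_camera"])
P=(np.stack([(u-K[0,2])/K[0,0]*d,-(v-K[1,2])/K[1,1]*d,-d,np.ones_like(d)],-1)@T.T)[...,:3]
L=np.stack([(P[...,:2]-C)@X,(P[...,:2]-C)@Y,P[...,2]],-1)
for n,a,b in (("outer",-.1,.03),("inner",.048,.098)):
    l=L[(d>0)&(abs(L[...,0])<.095)&(L[...,1]>a)&(L[...,1]<b)]
    print(n,len(l),np.polyfit(l[:,1],l[:,2],1).round(4),np.percentile(l[:,2],[2,50,98]).round(4))
for n in ("bottle","screwdriver","module"):
    for r in finder.place_of("top",n)[:1]:
        print(n,onplane("top",r["centre"][0]*560,r["centre"][1]*420,0).round(3))
E
```

```text
19.85 [0.40268045 0.37598713 0.26179454] [-0.17978179  0.38490233  0.83773478]
outer 3689 [-0.0006  0.0974] [0.0936 0.0974 0.1012]
inner 1462 [-0.0001  0.0922] [0.0889 0.0928 0.0966]
bottle [0.321 0.352 0.   ]
screwdriver [ 0.467 -0.359  0.   ]
module [0.545 0.385 0.   ]
```

View pics/t6.png

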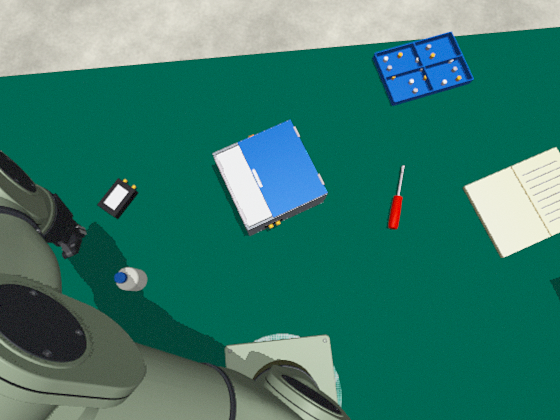

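Top view: both flaps lie flat, blue over white (270,178). The bottle, screwdriver and module are where they were, and the arm is clear.

```bash
python3 -c "
from plant import workorder
print(workorder.job_done())"
```

```text
the job is handed in; nothing more can be done
None
```

The job is handed in: blue filter at the pointer and the wheel released, then the white flap closed flat and the blue flap flat over it, with the bottle, screwdriver and module undisturbed, at about 20 s of the 69 s limit.

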